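# Lock the lid on the market stall's change box

## Task

Close and lock the change box: turn both of its T-buttons in line with the box's length, lay the loose lid flat on the box so that both T-heads come up through its slots, then turn both buttons fully crosswise to lock the lid down. Leave the jars, cups and apple around it standing where they are.

Things in the scene. Friction and masses are not known exactly. Their poses are not given: they have to be found in the camera images.
- box: open grey steel change box fixed to the counter, 124 mm (its x) by 214 mm (its y) outside, rim 60 mm above the counter, walls 6 mm; origin at the centre of its underside, z up. Two steel T-buttons stand in it on its long centre line, 70 mm either side of the middle (button_a at y +70, button_b at y -70). Dividers and coins inside stay lower than 45 mm. Box, buttons and lid look the same after a half turn
- box_top (a point): centre of the box's mouth, level with the rim (60 mm up); axes as the box
- button_a_head (a point): centre of the T-head of button_a: an upright flat bar 40 mm long (this frame's y), 8 mm thick (x), 16 mm tall (z), on a 10 mm round stem that is its pivot. Its underside is 69 mm and its top 85 mm above the counter, so it clears the rim by 9 mm, and a seated lid by 4 mm. The frame turns with the button
- button_b_head (a point): the same for button_b
- button_a (a joint): angle of button_a about the vertical, counter-clockwise from above: 0 = bar along the box's y (in line with the lid's slot), 1.57 = bar along the box's x (across the slot, locked). Firm stops at both ends; turns stiffly (about 0.03 N m, 2 N at the bar's end) and stays where it is left
- button_b (a joint): the same for button_b, also counter-clockwise from 0 (in line) to 1.57 (locked)
- lid_handle (a point): centre of the black bar handle, 80 mm long (y), 14 mm thick (x), 40 mm tall (z), that stands on the middle of the loose grey-painted aluminium lid, lying flat on the counter; this point is 25 mm above the lid's underside, the handle's foot 5 mm and its top 45 mm above it. Axes as the lid
- lid_plate (a point): centre of the lid's underside: a flat plate 124 mm (x) by 214 mm (y), 5 mm thick, about 0.3 kg. Two slots right through it, 50 mm long (y) by 16 mm wide (x), are centred on x = 0 at y = +70 and -70 mm. Either way round fits; put on, it rests on the rim with its edges over the box's edges
- jar_tall_mid (a point): bystander, loose: slim jar, 58 mm diameter, 100 mm tall, standing upright; this point is on its axis at half its height
- jar_short_mid (a point): bystander, loose: low jar, 58 mm diameter, 62 mm tall, standing upright; this point is on its axis at half its height
- jar_left_mid (a point): bystander, loose: fat jar, 68 mm diameter, 95 mm tall, standing upright; this point is on its axis at half its height
- jar_right_mid (a point): bystander, loose: fat jar, 68 mm diameter, 80 mm tall, standing upright; this point is on its axis at half its height
- cup_left_mid (a point): bystander, loose: open paper cup, 74 mm across the rim, 85 mm tall, standing upright; this point is on its axis at half its height
- cup_right_mid (a point): bystander, loose: open paper cup, 74 mm across the rim, 85 mm tall, standing upright; this point is on its axis at half its height
- apple_mid (a point): bystander, loose: green apple, 76 mm diameter, 64 mm tall, standing upright; this point is on its axis at half its height
There are look-alikes about, which are no part of the job. What is shaped like the part that bears lid_handle but brown is not meant.

How it is judged:
By the outcome, as a careful person would: the job done as asked, in the order asked, and still so for the second after the job is handed in, with the robot touching nothing.
It also fails if it takes over 72 s, if anything falls off the work surface, if the arm or the gripper's body presses on something with over 40 N, if the wrist force passes 120 N, or if a joint passes its speed limit or range.

## Robot

A 6-joint arm with a two-finger parallel gripper is mounted at the origin on the work surface. World frame = base frame: x ahead of the robot, y to its left, z up, the work surface at z = 0. Lengths are in m, angles in rad, forces in N, time in s.
With the tool pointing down it reaches from about 0.35 to 0.975 m from the base axis. Payload 4.9 kg.
Tool frame: the origin (TCP) lies on the centre line of the jaws, within the pads' length; the fingertips stand 14 mm ahead of it and the grasp point (between the pads) lies 5 mm behind it; x points along the fingers, y is the direction in which the jaws open and shut, and the axes are right-handed (so a half turn about x gives the same grasp; the last joint's range is limited). The gripper opens to 85 mm and grips with 20 to 120 N. Pads are 22 mm wide; open, the fingers measure 114 mm over their backs; the gripper's body (76 mm by 85 mm) begins 54 mm behind the grasp point. The pads swing forward as they close: fully open they stand 13 mm farther back than shut.
Start: joints at [0.998, 0.053, 1.613, -0, 1.476, -0.119], TCP at [0.274, 0.562, 0.245] pointing down, gripper open.
Joint ranges: [-3.01, 3.01], [-1.01, 2.22], [0.06, 2.58], [-1.02, 4.17], [0.09, 2.62], [-3.14, 3.14]. Speed limits (rad/s): [2.57, 2.57, 3.14, 3.14, 3.14, 3.14].

## Interface

Orientations are given as [roll, pitch, yaw] about the fixed x, y, z axes, in that order (R = Rz(yaw) Ry(pitch) Rx(roll)).
In Python, from plant import arm gives the robot as it stands.
- The arm moves only by the shell command python3 -m crank 'ROWS'. ROWS is JSON, a list of rows, each a list of 3 entries, a list of its own where there are three numbers: the opening, from 0 (shut) to 1 (fully open), then the shift along the tool's x, y, z in cm, then the turn about the tool's x in degrees. A call has 1 to 20 rows; each row is the pose to reach, as a shift and turn from the pose commanded when the call began, along the tool's axes at that moment; what a row does not reach only later rows make up. A row lasts 1/10 s, in which the tool goes at most 50 mm and 8.59 degrees, less where a joint would pass 70% of its speed; a pose out of reach is approached as far as the arm can. A call with a gripper value outside its range is refused whole. The fingers move at their own pace and stop on an object; the grip force is fixed at half the most. Time passes only in rows, so rows that repeat a pose let the fingers close. It gives the time, the measured TCP pose, the force and the opening at its end, in the units of the state.
- arm.observe(): the state, without advancing time (a new reading comes with each control period).
- arm.read_camera(name): name is "side" or "top" or "wrist"; returns the picture (384x512x3 uint8, red, green, blue); there is no depth.
- arm.calibration(name): a dict with "fx", "fy", "cx", "cy" (pixels), "dist" ([k1, k2, p1, p2, k3] as OpenCV has them; the pictures are not rectified), "position" and "orientation" of the camera in the world. Camera axes: x right, y up, looking along -z (the intrinsics and any distortion apply to the point x, -y, -z); pixel columns grow to the right and rows downward; lengths in m; the calibration is good to about 2 mm. A picture is of the moment at which its call begins: read the wrist's pose just before it. calibration takes no time and is no camera call; for the wrist camera it gives the pose at the moment of the call.
- arm.hand_in(): hands the job in, once; it reports no verdict.
The state is a dict: "t": time; "joint_pos": joint angles; "qvel": joint speeds; "effort": joint torques, N m; "tool_pos": TCP position; "ee_rot": TCP orientation; "wrist_force": force on the tool from outside, world axes, zero at the start; "ft_torque": the same for the moment, N m; "opening": finger opening in m.
Only numpy, scipy, OpenCV 4.12 (cv2) and the standard library are available. Lean on these libraries where they do the work, as an engineer would, in place of code of your own. Each camera call takes 0.05 s, during which the arm holds its last target. There are 200 camera calls.

## Working session

There is one attempt and no reset: what is moved stays moved. The work goes in short steps, Python scripts to look and compute and a shell command to move; the robot and the scene stay as the last step left them, time stands still between calls to the robot, and variables do not carry over. Pictures are saved under pics/ and viewed, about 8 in all and at most 12, crops included, and the job is handed in when it is done.

```bash
ls; mkdir -p pics
cat > h.py <<'E'
import numpy as np, cv2
from scipy.spatial.transform import Rotation as R
from plant import arm
def cal(n):
    c=arm.calibration(n); K=np.array([[c['fx'],0,c['cx']],[0,c['fy'],c['cy']],[0,0,1.]])
    o=np.array(c['orientation'],float)
    M=o if o.shape==(3,3) else R.from_euler('xyz',o).as_matrix()
    return K,np.array(c['dist'],float),np.array(c['position']),M
def ray(C,px,z):
    K,d,p,M=C; u=cv2.undistortPoints(np.array(px,float).reshape(-1,1,2),K,d).reshape(-1,2)
    v=np.c_[u[:,0],-u[:,1],-np.ones(len(u))]@M.T
    return p+v*((z-p[2])/v[:,2])[:,None]
def proj(C,P):
    K,d,p,M=C; q=(np.array(P,float).reshape(-1,3)-p)@M; q=q*[1,-1,-1]
    return cv2.projectPoints(q,np.zeros(3),np.zeros(3),K,d)[0].reshape(-1,2)
def pic(n,f):
    C=cal(n); im=arm.read_camera(n); cv2.imwrite('pics/'+f,im[:,:,::-1]); return C,im
E
python3 - <<'E'
from h import *
print(arm.observe())
for n in('top','side','wrist'):
    print(n,arm.calibration(n)); pic(n,n+'0.png')
a=[cv2.imread(f'pics/{n}0.png') for n in('top','side')]
cv2.imwrite('pics/top0x.png',cv2.resize(a[0],(800,600),interpolation=cv2.INTER_CUBIC))
E
```

```text
pics
{'t': 0.0, 'joint_pos': array([ 9.97996806e-01,  5.33364265e-02,  1.61431116e+00, -1.34725587e-05,
        1.47600406e+00, -1.18981094e-01]), 'qvel': array([-0.00106709, -0.00295138,  0.00186033, -0.00044416, -0.001717  ,
        0.00011032]), 'effort': array([-7.05626808e-04, -3.93704939e+01, -3.70164692e+01, -2.62115946e-04,
        7.37747789e-03,  9.30862001e-06]), 'tool_pos': array([0.27366337, 0.56123054, 0.24406541]), 'ee_rot': array([-1.6832649 ,  1.56873729, -2.13708204]), 'wrist_force': array([ 0.17301444, -0.36619695, -0.13609855]), 'ft_torque': array([-0.02717735,  0.03831527, -0.0185107 ]), 'opening': 0.08511426380985043}
top {'fx': 495.00672708537286, 'fy': 495.00672708537286, 'cx': 259.2984788914913, 'cy': 190.8693997902553, 'dist': array([0.07134044, 0.        , 0.        , 0.        , 0.        ]), 'position': array([1.97500904e-01, 8.46042502e-04, 1.71653536e+00]), 'orientation': array([ 1.99960521e-01,  7.35249106e-05, -1.57422384e+00])}
side {'fx': 479.0429879953677, 'fy': 479.0429879953677, 'cx': 256.381444086856, 'cy': 191.01759511413493, 'dist': array([-0.0549817,  0.       ,  0.       ,  0.       ,  0.       ]), 'position': array([-0.20719382, -0.81554831,  0.76759803]), 'orientation': array([ 0.99906115,  0.02234565, -0.74295047])}
wrist {'fx': 275.4040714075219, 'fy': 275.4040714075219, 'cx': 257.5565080983171, 'cy': 189.92654473551246, 'dist': array([-0.05143142,  0.        ,  0.        ,  0.        ,  0.        ]), 'position': array([0.20089758, 0.59721229, 0.37224101]), 'orientation': array([-0.31978383,  0.00197453,  1.11707688])}
```

View pics/top0x.png

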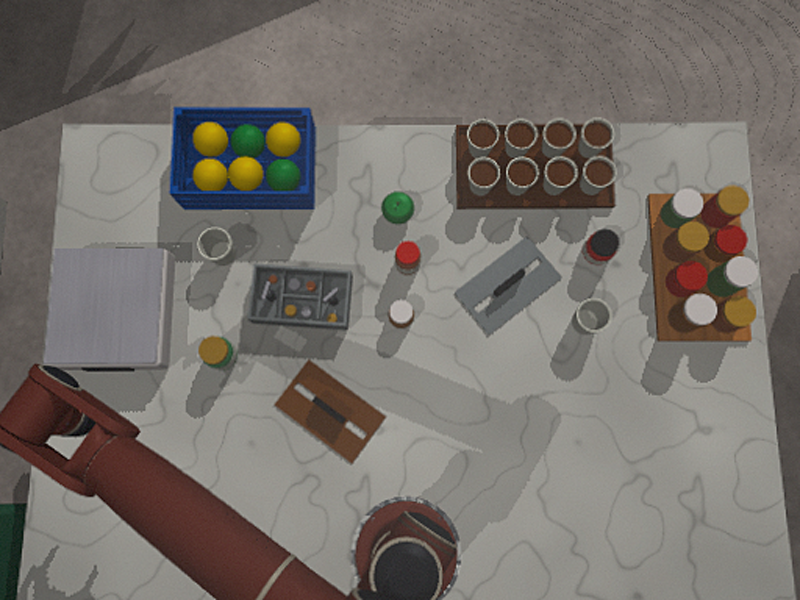

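View pics/side0.png

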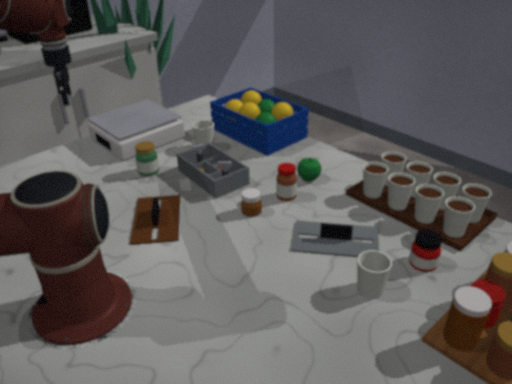

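The top view (at 800x600) shows the open box near (300,297) and two lid-shaped plates. The grey plate with a black handle is at (507,287). The brown plate at (330,410) has the same shape, so it is the look-alike. The grey one fits the description. I'll confirm it in one enlarged crop while measuring.

Run:
```python
from h import *
im=cv2.imread('pics/top0.png'); C=cal('top')
hsv=cv2.cvtColor(im,cv2.COLOR_BGR2HSV)
def rect(mask,z,name):
    cs,_=cv2.findContours(mask,cv2.RETR_EXTERNAL,cv2.CHAIN_APPROX_NONE)
    c=max(cs,key=cv2.contourArea)
    P=ray(C,c.reshape(-1,2),z)[:,:2]
    r=cv2.minAreaRect((P*1000).astype(np.float32)); print(name,r,cv2.contourArea(c)); return c
g=im.astype(int)
print(im[170:200:6,295:355:6].tolist()[0][:4], im[184,325],im[205,245], im[175,162:230:4].tolist())
crop=cv2.resize(im[145:225,145:375],None,fx=3.4,fy=3.4,interpolation=cv2.INTER_CUBIC)
cv2.imwrite('pics/crop1.png',crop)
for lo,hi in((60,125),(60,135),(50,145)):
    m=cv2.inRange(hsv,(0,0,lo),(180,75,hi)); 
    for nm,(x0,x1,y0,y1),z in(('lid',(285,365,145,220),.005),('box',(150,235,160,220),.06)):
        k=np.zeros_like(m); k[y0:y1,x0:x1]=m[y0:y1,x0:x1]; rect(k,z,nm+str(hi))
```

```text
[[133, 140, 140], [149, 154, 156], [147, 153, 156], [109, 109, 104]] [54 55 55] [109 114 115] [[108, 108, 104], [56, 59, 58], [65, 64, 61], [75, 79, 82], [69, 71, 69], [70, 71, 68], [58, 57, 59], [64, 61, 60], [60, 59, 59], [58, 59, 56], [57, 58, 59], [70, 72, 69], [58, 58, 58], [58, 56, 57], [58, 58, 57], [84, 86, 81], [130, 134, 137]]
lid125 ((600.5374755859375, -244.0438995361328), (152.7624053955078, 276.35125732421875), 38.1033935546875) 2235.0
box125 ((540.0747680664062, 246.80532836914062), (259.28643798828125, 205.45750427246094), 89.75386047363281) 3452.5
lid135 ((599.756591796875, -244.39126586914062), (152.66476440429688, 277.447998046875), 38.71039962768555) 2261.0
box135 ((540.010009765625, 231.47723388671875), (289.95806884765625, 205.45257568359375), 89.74958801269531) 3850.5
lid145 ((589.21826171875, -235.02084350585938), (225.39247131347656, 290.02117919921875), 73.07799530029297) 2360.0
box145 ((539.9137573242188, 231.34100341796875), (289.8434143066406, 205.7119598388672), 89.85790252685547) 4058.0
```

View pics/crop1.png

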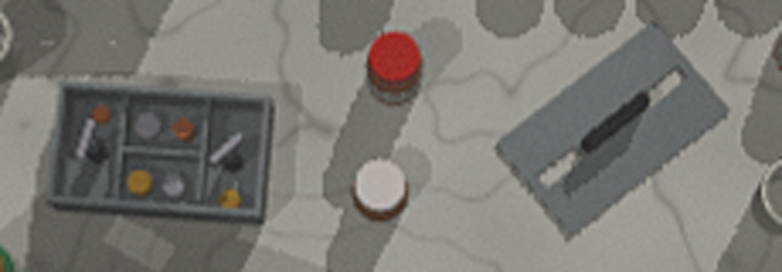

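Confirmed: the grey plate has a black handle and two slots, with corners in the crop at (655,26), (728,112), (569,240) and (497,148). Box rim corners are about (65,85), (273,98), (266,212) and (53,203). Bars run (90,120)–(82,156) and (243,134)–(212,163).

Run:
```python
from h import *
C=cal('top')
f=lambda p,z: ray(C,(np.array(p,float)+.5)/3.4-.5+145,z)
def q(n,p,z):
    P=f(p,z)[:,:2]; s=[np.linalg.norm(P[i]-P[i-1]) for i in range(len(P))]
    print(n,P.mean(0).round(4),np.round(s,3)); return P
def ang(v): return np.degrees(np.arctan2(v[1],v[0]))
P=q('lid',[(655,26),(728,112),(569,240),(497,148)],.005); print(ang(P[0]-P[3]),ang(P[1]-P[2]))
P=q('box',[(65,85),(273,98),(266,212),(53,203)],.06); print(ang(P[0]-P[1]),ang(P[3]-P[2]))
P=q('a',[(90,120),(82,156)],.085); print(ang(P[0]-P[1]))
P=q('b',[(243,134),(212,163)],.085); print(ang(P[0]-P[1]))
P=q('handle',[(583,143),(648,100)],.045); print(ang(P[0]-P[1]))
for n,p,z in(('red tall',(395,57),.1),('white short',(380,187),.062),):print(n,f([p],z))
for n,p,z in(('cupL',(214,243),.085),('jarL',(215,350),.09),('blackjar',(604,243),.09),('cupR',(593,316),.085),('apple',(398,207),.05)):print(n,ray(C,[np.array(p)*.64],z)[0])
o=arm.observe();m=R.from_euler('xyz',o['ee_rot']).as_matrix();print(m.round(3))
```

```text
lid [ 0.5715 -0.2318] [0.213 0.118 0.215 0.121]
-52.177816204846614 -51.45799277919813
box [0.5423 0.2261] [0.121 0.21  0.117 0.212]
86.1651284777858 87.31223294014961
a [0.5486 0.3003] [0.037 0.037]
-10.444632244269073
b [0.5375 0.1604] [0.042 0.042]
-45.93342776756928
handle [ 0.5725 -0.2298] [0.081 0.081]
123.51813295793437
red tall [[ 0.6264499  -0.00564767  0.1       ]]
white short [[0.50242236 0.00973199 0.062     ]]
cupL [0.65208952 0.41491188 0.085     ]
jarL [0.41721166 0.40096436 0.09      ]
blackjar [ 0.64773978 -0.43130823  0.09      ]
cupR [ 0.48810846 -0.40077677  0.085     ]
apple [0.74476062 0.01518941 0.05      ]
[[-0.001  0.438  0.899]
 [-0.001  0.899 -0.438]
 [-1.    -0.002 -0.   ]]
```

```bash
python3 -m crank '[[0.6,[6,-11.8,36.1],-16],[0.6,[6,-11.8,36.1],-16],[0.6,[6,-11.8,36.1],-16],[0.6,[6,-11.8,36.1],-16],[0.6,[6,-11.8,36.1],-16],[0.6,[6,-11.8,36.1],-16],[0.6,[6,-11.8,36.1],-16],[0.6,[6,-11.8,36.1],-16],[0.6,[6,-11.8,36.1],-16],[0.6,[6,-11.8,36.1],-16],[0.6,[6,-11.8,36.1],-16],[0.6,[6,-11.8,36.1],-16],[0.6,[6,-11.8,36.1],-16]]'
python3 - <<'E'
from h import *
C,im=pic('wrist','w1.png'); o=arm.observe()
print(o['tool_pos'],R.from_euler('xyz',o['ee_rot']).as_matrix().round(3),proj(C,[o['tool_pos']-[0,0,.1]]),o['joint_pos'])
E
```

```text
t: 1.45
tool_pos: [0.5461, 0.2984, 0.1857]
ee_rot: [0.776, 1.57, 0.603]
wrist_force: [0.8, 0.5, -0.1]
opening: 0.0513
[0.54614262 0.29831904 0.18560859] [[ 0.     0.172  0.985]
 [ 0.     0.985 -0.172]
 [-1.     0.     0.   ]] [[257.16058351 196.03453935]] [ 3.80405391e-01  8.87322414e-02  1.67628713e+00  4.75704701e-05
  1.37612806e+00 -1.01741599e+00]
```

View pics/w1.png

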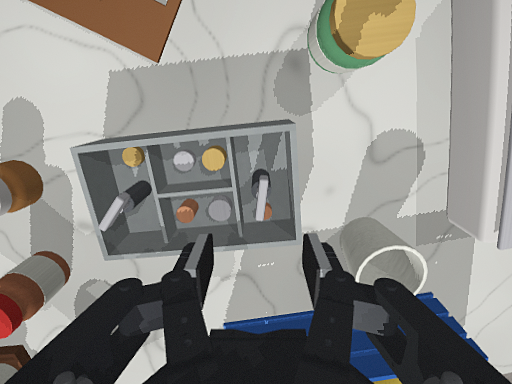

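The wrist view shows the box with rim corners near (72,147), (295,122), (300,240) and (106,258). Bar a is at (263,196) and bar b at (122,208). I'll measure them by mask.

```bash
cat >> h.py <<'E'
def bars(C,im,poly,lo=150,z=.085):
    hsv=cv2.cvtColor(im,cv2.COLOR_RGB2HSV); m=cv2.inRange(hsv,(0,0,lo),(180,60,255))
    k=np.zeros_like(m); cv2.fillPoly(k,[np.array(poly)],255); m&=k
    for c in cv2.findContours(m,cv2.RETR_EXTERNAL,cv2.CHAIN_APPROX_NONE)[0]:
        if cv2.contourArea(c)<60: continue
        P=ray(C,c.reshape(-1,2),z)[:,:2]; r=cv2.minAreaRect((P*1000).astype(np.float32)); B=cv2.boxPoints(r)
        e=max(B[1]-B[0],B[2]-B[1],key=np.linalg.norm)
        print(np.round(cv2.minAreaRect(c)[0]),'c',np.round(r[0],1),'size',np.round(r[1],1),'ang',round(np.degrees(np.arctan2(e[1],e[0]))%180,1))
def rim(C,px,z=.06):
    P=ray(C,px,z)[:,:2]; n=len(P)
    print('rim c',P.mean(0).round(4),'sides',[round(float(np.linalg.norm(P[i]-P[i-1])),3) for i in range(n)],'ang',[round(float(np.degrees(np.arctan2(*(P[i]-P[i-1])[::-1]))),1) for i in range(n)])
E
python3 - <<'E'
from h import *
im=cv2.imread('pics/w1.png')[:,:,::-1].copy(); C=cal('wrist')
poly=[(82,155),(288,130),(293,232),(110,250)]
for lo in(140,165,185): print(lo); bars(C,im,poly,lo)
rim(C,[(72,147),(295,122),(300,240),(106,258)])
E
```

```text
140
[220. 210.] c [553.9 262.5] size [18.8 19.6] ang 166.8
[111. 213.] c [540.3 163. ] size [ 7.5 37.6] ang 132.6
[260. 200.] c [550.8 300.4] size [ 8.9 39. ] ang 164.7
[184. 161.] c [504.3 242.1] size [16.4 16.5] ang 122.6
[192. 185.] c [526.6 244.6] size [74. 76.] ang 175.7
[251. 151.] c [506.9 300.2] size [11.6 34.6] ang 157.1
[281. 150.] c [509.7 323.4] size [12.7 33.9] ang 168.8
165
[110. 214.] c [540.5 162.6] size [ 7.  36.8] ang 132.4
[261. 200.] c [551.2 301. ] size [ 7.  38.5] ang 163.7
[184. 158.] c [502.1 242.4] size [16.5 10.3] ang 79.9
[251. 161.] c [514.4 298.7] size [ 7.2 17.8] ang 153.6
[192. 186.] c [528.8 244.6] size [73.4 69.9] ang 86.0
185
[110. 213.] c [540.4 162.8] size [ 5.9 35.2] ang 132.0
[261. 200.] c [551.4 300.9] size [ 6.4 37.1] ang 163.7
[183. 158.] c [501.7 241.9] size [15.9  9.8] ang 85.7
rim c [0.544  0.2326] sides [0.121, 0.21, 0.12, 0.209] ang [175.7, 86.0, -5.0, -93.6]
```

```bash
python3 -m crank '[[0.4,[4,0.3,0.4],6],[0.4,[8,0.3,0.4],6],[0.4,[10.6,0.3,0.4],6],[0.4,[10.6,0.3,0.4],6],[0.4,[10.6,0.3,0.4],6],[0.0,[10.6,0.3,0.4],6],[0.0,[10.6,0.3,0.4],6],[0.0,[10.6,0.3,0.4],6],[0.0,[10.6,0.3,0.4],6],[0.0,[10.6,0.3,0.4],6],[0.0,[10.6,0.3,0.4],6]]'
```

```text
t: 2.6
tool_pos: [0.5528, 0.3006, 0.0823]
ee_rot: [0.758, 1.566, 0.478]
wrist_force: [-0.9, 1.6, 6.4]
opening: 0.0064
```

```bash
python3 -m crank '[[0.0,[0,0,0],8],[0.0,[0,0,0],16],[0.0,[0,0,0],24],[0.0,[0,0,0],32],[0.0,[0,0,0],40],[0.0,[0,0,0],48],[0.0,[0,0,0],56],[0.0,[0,0,0],64],[0.0,[0,0,0],72],[0.0,[0,0,0],79],[0.0,[0,0,0],79],[0.0,[0,0,0],79]]'
python3 - <<'E'
from h import *
o=arm.observe();m=R.from_euler('xyz',o['ee_rot']).as_matrix();print(o['tool_pos'],m.round(3),np.degrees(np.arctan2(m[1,1],m[0,1])),o['wrist_force'],o['ft_torque'],o['joint_pos'])
E
```

```text
t: 3.8
tool_pos: [0.5517, 0.2998, 0.0822]
ee_rot: [1.267, 1.57, -0.39]
wrist_force: [-5.4, -2.8, 10.1]
opening: 0.0068
[0.55168959 0.29975953 0.08223012] [[ 0.001  0.996 -0.086]
 [-0.    -0.086 -0.996]
 [-1.     0.001  0.   ]] -4.945882166593617 [-5.35598607 -2.83101961 10.13372449] [-0.48771334  0.85567458  0.23492475] [ 3.79542421e-01  2.07815848e-01  1.72872100e+00 -6.92229936e-04
  1.20438905e+00  4.66112257e-01]
```

```bash
python3 -m crank '[[0.4,[0,0,0],0],[0.4,[0,0,0],0],[0.4,[0,0,0],0],[0.4,[-4,0,0],0],[0.4,[-4,0.1,5],-8],[0.4,[-4,0.1,9.5],-16],[0.4,[-4,0.1,13.7],-24],[0.4,[-4,0.1,13.7],-32],[0.4,[-4,0.1,13.7],-40],[0.4,[-4,0.1,13.7],-47],[0.4,[-4,0.1,13.7],-47],[0.4,[0,0.1,13.7],-47],[0.4,[0,0.1,13.7],-47],[0.4,[0,0.1,13.7],-47],[0.0,[0,0.1,13.7],-47],[0.0,[0,0.1,13.7],-47],[0.0,[0,0.1,13.7],-47],[0.0,[0,0.1,13.7],-47],[0.0,[0,0.1,13.7],-47]]'
python3 - <<'E'
from h import *
o=arm.observe();m=R.from_euler('xyz',o['ee_rot']).as_matrix();print(o['tool_pos'],m.round(3),np.degrees(np.arctan2(m[1,1],m[0,1])),o['wrist_force'],o['ft_torque'],o['joint_pos'])
E
```

```text
t: 5.7
tool_pos: [0.5403, 0.1625, 0.081]
ee_rot: [-0.859, 1.569, -1.697]
wrist_force: [-4.8, -3.7, 4.2]
opening: 0.0064
[0.54033135 0.16251771 0.08102833] [[-0.     0.743  0.669]
 [-0.002  0.669 -0.743]
 [-1.    -0.001  0.001]] 41.99432970187568 [-4.75711183 -3.74270204  4.16122216] [-0.56098933  0.66797728  0.02864642] [ 1.61039251e-01  6.96295602e-02  1.88444972e+00 -1.72166155e-03
  1.18798607e+00 -5.71257288e-01]
```

Turn b in line, release, rise and step back for a look.

```bash
python3 -m crank '[[0.0,[0,0,0],8],[0.0,[0,0,0],16],[0.0,[0,0,0],24],[0.0,[0,0,0],32],[0.0,[0,0,0],40],[0.0,[0,0,0],47],[0.0,[0,0,0],47],[0.0,[0,0,0],47],[0.4,[0,0,0],47],[0.4,[0,0,0],47],[0.4,[0,0,0],47],[0.4,[-5,0,0],47],[0.4,[-10,0,0],47],[0.4,[-12,0,0],47],[0.4,[-12,0,0],47],[0.4,[-12,0,0],47]]'
python3 - <<'E'
from h import *
o=arm.observe();m=R.from_euler('xyz',o['ee_rot']).as_matrix();print(o['tool_pos'],m.round(3),np.degrees(np.arctan2(m[1,1],m[0,1])),o['wrist_force'],o['joint_pos'])
C,im=pic('wrist','w2.png')
E
```

```text
t: 7.3
tool_pos: [0.54, 0.1632, 0.1989]
ee_rot: [-2.054, 1.57, 2.571]
wrist_force: [-0.7, 0.6, 0.0]
opening: 0.034
[0.53995609 0.16323105 0.19891664] [[-0.     0.996 -0.087]
 [ 0.    -0.087 -0.996]
 [-1.    -0.    -0.   ]] -4.98280635957625 [-0.67858886  0.63384376  0.00506548] [ 1.61527316e-01 -5.88345954e-02  1.80260860e+00  2.57501688e-04
  1.39810097e+00  2.48449438e-01]
```

View pics/w2.png

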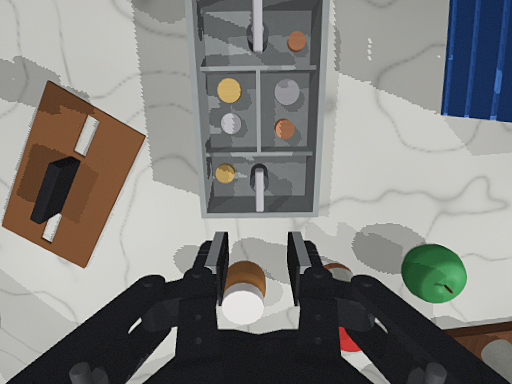

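Both bars now look in line with the box: a at about (257,25), b at (260,190). Measuring them and then heading for the lid.

Run:
```python
from h import *
im=cv2.imread('pics/w2.png')[:,:,::-1].copy(); C=cal('wrist')
poly=[(248,160),(272,160),(272,214),(248,214)]
bars(C,im,poly,165); bars(C,im,[(246,0),(268,0),(266,55),(246,55)],165)
P=ray(C,[(202,217),(319,216),(188,0),(330,0)],.06)[:,:2]; print(P)
print('sides',np.linalg.norm(P[0]-P[1]))
```

```text
[260. 191.] c [540.4 162.8] size [37.   6.4] ang 85.4
[258.  25.] c [550.9 299.1] size [35.6  6.3] ang 84.8
[[0.47702716 0.13120636]
 [0.59981602 0.12180603]
 [0.49398058 0.33013041]
 [0.61376799 0.31961146]]
sides 0.12314816806175463
```

```bash
python3 -m crank '[[0.6,[0,0.8,5],-5],[0.6,[0,1.6,9.5],-10],[0.6,[0,2.4,14],-15],[0.6,[0,3.2,18.5],-20],[0.6,[0,4,23],-25],[0.6,[0,4.8,27.5],-30],[0.6,[0,5.5,32],-35],[0.6,[0,6.2,36],-40],[0.6,[0,6.7,39],-43],[0.6,[0,6.7,39],-43],[0.6,[0,6.7,39],-43],[0.6,[0,6.7,39],-43],[0.6,[0,6.7,39],-43]]'
python3 - <<'E'
from h import *
o=arm.observe();m=R.from_euler('xyz',o['ee_rot']).as_matrix();print(o['tool_pos'],m.round(3),np.degrees(np.arctan2(m[1,1],m[0,1])),o['wrist_force'],o['joint_pos'])
C,im=pic('wrist','w3.png')
E
```

```text
t: 8.65
tool_pos: [0.5728, -0.2298, 0.1985]
ee_rot: [-2.885, 1.569, 2.492]
wrist_force: [-0.2, -0.1, 0.4]
opening: 0.0513
[ 0.57275857 -0.22981744  0.19853347] [[-0.001  0.787  0.617]
 [ 0.001  0.617 -0.787]
 [-1.    -0.    -0.001]] 38.079064779640056 [-0.17257134 -0.08418028  0.38897068] [-5.02189156e-01  6.74568645e-02  1.67657624e+00  2.01442626e-04
  1.39889534e+00 -1.16682858e+00]
```

View pics/w3.png

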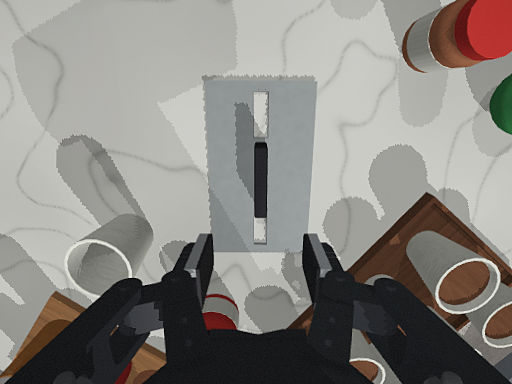

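The wrist view shows the grey lid with corners at (205,79), (316,78), (310,251) and (212,251), and the handle top at about (261,180).

Run:
```python
from h import *
im=cv2.imread('pics/w3.png')[:,:,::-1].copy(); C=cal('wrist')
rim(C,[(205,79),(316,78),(310,251),(212,251)],.005)
m=cv2.inRange(cv2.cvtColor(im,cv2.COLOR_RGB2GRAY),0,45); k=np.zeros_like(m); k[130:230,245:280]=255
c=max(cv2.findContours(m&k,cv2.RETR_EXTERNAL,cv2.CHAIN_APPROX_NONE)[0],key=cv2.contourArea); print(cv2.boundingRect(c))
P=ray(C,c.reshape(-1,2),.045)[:,:2]; print(cv2.minAreaRect((P*1000).astype(np.float32)))
```

```text
rim c [ 0.5783 -0.2307] sides [0.214, 0.122, 0.215, 0.131] ang [127.2, 38.6, -50.3, -141.9]
(254, 142, 14, 75)
((576.1578369140625, -229.44308471679688), (13.497472763061523, 82.17852020263672), 37.85799026489258)
```

```bash
python3 -m crank '[[0.6,[4.5,0.3,0.2],0],[0.6,[9,0.3,0.2],0],[0.6,[13,0.3,0.2],0],[0.6,[16.5,0.3,0.2],0],[0.6,[16.5,0.3,0.2],0],[0.6,[16.5,0.3,0.2],0],[0.0,[16.5,0.3,0.2],0],[0.0,[16.5,0.3,0.2],0],[0.0,[16.5,0.3,0.2],0],[0.0,[16.5,0.3,0.2],0],[0.0,[16.5,0.3,0.2],0],[0.0,[16.5,0.3,0.2],0],[0.0,[16.5,0.3,0.2],0]]'
python3 - <<'E'
from h import *
o=arm.observe();m=R.from_euler('xyz',o['ee_rot']).as_matrix();print(o['tool_pos'],np.degrees(np.arctan2(m[1,1],m[0,1])),o['wrist_force'])
E
```

```text
t: 10.0
tool_pos: [0.5783, -0.2319, 0.0373]
ee_rot: [0.401, 1.566, -0.507]
wrist_force: [0.2, 0.7, 6.7]
opening: 0.0128
[ 0.57826911 -0.23192337  0.03725229] 38.00115313457458 [0.16370287 0.69951954 6.69727261]
```

```bash
python3 -m crank '[[0.0,[-3,0,0],0],[0.0,[-7,0,0],0],[0.0,[-11,0,0],0],[0.0,[-14,0.5,-0.7],0],[0.0,[-14,2.5,-3.7],4],[0.0,[-14,5.2,-7.6],9],[0.0,[-14,7.8,-11.4],14],[0.0,[-14,10.4,-15.3],19],[0.0,[-14,13,-19.1],24],[0.0,[-14,15.6,-22.9],29],[0.0,[-14,18.2,-26.7],34],[0.0,[-14,20.8,-30.5],39],[0.0,[-14,23.4,-34.3],42],[0.0,[-14,25.4,-37.2],42.6],[0.0,[-14,26,-38.2],42.6],[0.0,[-14,26,-38.2],42.6],[0.0,[-14,26,-38.2],42.6],[0.0,[-14,26,-38.2],42.6]]'
python3 - <<'E'
from h import *
o=arm.observe();m=R.from_euler('xyz',o['ee_rot']).as_matrix();print(o['tool_pos'],m.round(3),np.degrees(np.arctan2(m[1,1],m[0,1])),o['wrist_force'],o['ft_torque'])
C,im=pic('wrist','w4.png'); pic('side','s4.png')
cv2.imwrite('pics/ws4.png',np.hstack([im,cv2.resize(cv2.imread('pics/s4.png')[90:240,120:340],(512,349))[:,:,::-1].copy() if 0 else im[:,:1]])[:,:,::-1])
E
```

```text
t: 11.8
tool_pos: [0.5464, 0.2287, 0.1741]
ee_rot: [-0.46, 1.57, -2.113]
wrist_force: [-0.4, -0.6, -3.1]
opening: 0.0127
[0.54639494 0.22866723 0.17406298] [[-0.     0.997 -0.082]
 [-0.001 -0.082 -0.997]
 [-1.    -0.     0.001]] -4.695374629452717 [-0.37893103 -0.6104613  -3.149859  ] [-0.00489435 -0.00291899 -0.06020259]
```

View pics/w4.png

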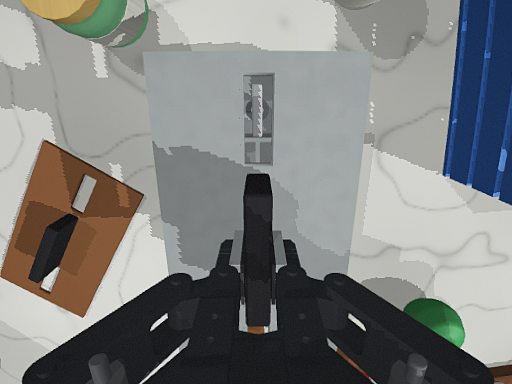

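The view shows the lid in hand, slot a at (244–273, 73–164) with the T-head visible through it, and far lid corners at (143,53) and (372,52).

Run:
```python
from h import *
C=cal('wrist'); z=.142
rim(C,[(244,73),(273,73),(272,164),(245,164)],z)
P=ray(C,[(143,53),(372,52)],z)[:,:2]; print('far edge mid',P.mean(0),'len',np.linalg.norm(P[0]-P[1]),'ang',np.degrees(np.arctan2(*(P[1]-P[0])[::-1])))
u=np.array([np.cos(np.radians(85.4)),np.sin(np.radians(85.4))])
print('lid centre by edge',P.mean(0)-.107*u, 'box c',[.5456,.2311])
S=ray(C,[(244,73),(273,73),(272,164),(245,164)],z)[:,:2].mean(0);print('by slot',S-.07*u)
bars(C,cv2.imread('pics/w4.png')[:,:,::-1].copy(),[(250,76),(271,76),(271,136),(250,136)],165)
```

```text
rim c [0.5525 0.298 ] sides [0.051, 0.016, 0.051, 0.016] ang [85.2, -4.7, -94.5, 175.3]
far edge mid [0.55485953 0.33408667] len 0.1228513410666517 ang -4.477965465241021
lid centre by edge [0.54627825 0.22743133] box c [0.5456, 0.2311]
by slot [0.54688155 0.22821381]
[260. 110.] c [553.8 301.1] size [37.   3.6] ang 83.8
```

```bash
python3 -m crank '[[0.0,[1,-0.1,-0.3],0],[0.0,[3,-0.1,-0.3],0],[0.0,[4.5,-0.1,-0.3],0],[0.0,[5.5,-0.1,-0.3],0],[0.0,[6.2,-0.1,-0.3],0],[0.0,[6.8,-0.1,-0.3],0],[0.0,[7.2,-0.1,-0.3],0],[0.0,[7.4,-0.1,-0.3],0],[0.0,[7.4,-0.1,-0.3],0],[0.0,[7.4,-0.1,-0.3],0]]'
python3 - <<'E'
from h import *
o=arm.observe();print(o['tool_pos'],o['wrist_force'],o['ft_torque'])
C,im=pic('wrist','w5.png')
E
```

```text
t: 12.9
tool_pos: [0.5459, 0.2333, 0.1009]
ee_rot: [1.909, 1.57, 0.258]
wrist_force: [0.1, 0.4, -3.4]
opening: 0.0128
[0.54587556 0.23334053 0.10086796] [ 0.06124012  0.3784202  -3.35393992] [-0.04595281 -0.04416347  0.022341  ]
```

View pics/w5.png

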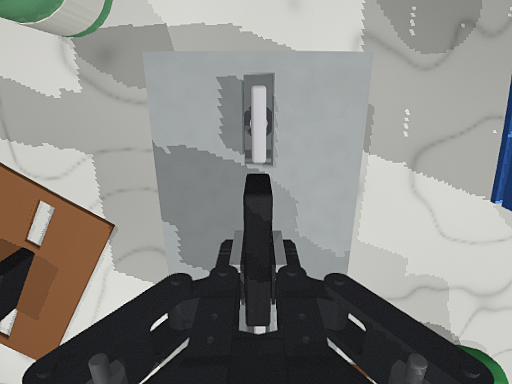

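Slot a now has the T-head standing in it: bar at (252–267, 86–163), slot at (244–273, 73–165). One quick check of the offset before lowering.

Run:
```python
from h import *
C=cal('wrist'); im=cv2.imread('pics/w5.png')[:,:,::-1].copy()
rim(C,[(244,73),(273,73),(272,165),(245,165)],.0686)
bars(C,im,[(250,78),(271,78),(271,166),(250,166)],165)
```

```text
rim c [0.5517 0.3023] sides [0.051, 0.016, 0.051, 0.016] ang [85.3, -4.6, -94.3, 175.4]
[260. 124.] c [552.1 301.3] size [38.3  6.7] ang 85.1
```

```bash
python3 -m crank '[[0.0,[0.2,0,0.1],0],[0.0,[0.4,0,0.1],0],[0.0,[0.5,0,0.1],0],[0.0,[0.5,0,0.1],0],[0.0,[0.5,0,0.1],0]]'; python3 -c "
from h import *
print(arm.observe()['wrist_force'])"; python3 -m crank '[[0.6,[0,0,0],0],[0.6,[0,0,0],0],[0.6,[0,0,0],0],[0.6,[0,0,0],0],[0.6,[-5,0,0],0],[0.6,[-10,0,0],0],[0.6,[-14,0,0],0],[0.6,[-14,0,0],0],[0.6,[-14,0,0],0]]';python3 - <<'E'
from h import *
o=arm.observe();m=R.from_euler('xyz',o['ee_rot']).as_matrix();print(o['tool_pos'],m.round(3))
C,im=pic('wrist','w6.png'); pic('side','s6.png')
s=cv2.imread('pics/s6.png')[110:220,150:290]
cv2.imwrite('pics/v6.png',np.hstack([cv2.resize(im[:300,100:430,::-1],(440,400)),cv2.resize(s,(360,400),interpolation=cv2.INTER_CUBIC)]))
E
```

```text
t: 13.45
tool_pos: [0.5459, 0.2322, 0.0972]
ee_rot: [1.125, 1.57, -0.526]
wrist_force: [-3.8, -1.4, 5.7]
opening: 0.0127
[-3.76382204 -1.39195096  5.69948517]
t: 14.35
tool_pos: [0.5461, 0.2324, 0.2369]
ee_rot: [1.945, 1.568, 0.294]
wrist_force: [-0.2, -0.7, -1.3]
opening: 0.0514
[0.54611735 0.23241095 0.23687421] [[ 0.003  0.997 -0.08 ]
 [ 0.001 -0.08  -0.997]
 [-1.     0.003 -0.001]]
```

View pics/v6.png

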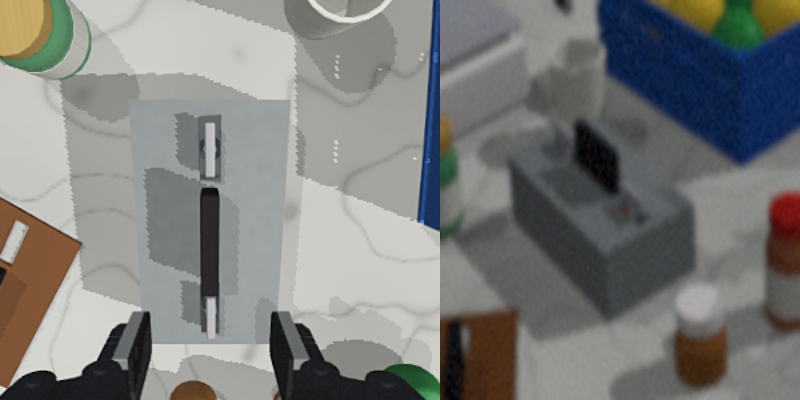

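The lid is flat on the box, edges over edges, with both T-heads through their slots (a near (210,150), b near (210,315) in this composite). Locking a next.

```bash
python3 -m crank '[[0.35,[2,0,-4],0],[0.35,[6,0,-6.8],0],[0.35,[10,0,-6.8],0],[0.35,[14,0,-6.8],0],[0.35,[15.4,0,-6.8],0],[0.35,[15.4,0,-6.8],0],[0.35,[15.4,0,-6.8],0],[0.0,[15.4,0,-6.8],0],[0.0,[15.4,0,-6.8],0],[0.0,[15.4,0,-6.8],0],[0.0,[15.4,0,-6.8],0],[0.0,[15.4,0,-6.8],0]]'; python3 -m crank '[[0,[0,0,0],-8],[0,[0,0,0],-16],[0,[0,0,0],-24],[0,[0,0,0],-32],[0,[0,0,0],-40],[0,[0,0,0],-48],[0,[0,0,0],-56],[0,[0,0,0],-64],[0,[0,0,0],-72],[0,[0,0,0],-80],[0,[0,0,0],-88],[0,[0,0,0],-91],[0,[0,0,0],-91],[0,[0,0,0],-91]]'
python3 - <<'E'
from h import *
o=arm.observe();m=R.from_euler('xyz',o['ee_rot']).as_matrix();print(o['tool_pos'],m.round(3),np.degrees(np.arctan2(m[1,1],m[0,1])),o['wrist_force'],o['ft_torque'])
E
```

```text
t: 15.65
tool_pos: [0.5515, 0.2996, 0.0809]
ee_rot: [1.387, 1.569, -0.265]
wrist_force: [5.1, -0.7, -3.7]
opening: 0.0067
t: 17.05
tool_pos: [0.5529, 0.3007, 0.081]
ee_rot: [0.544, 1.565, 0.48]
wrist_force: [10.7, 3.8, -9.6]
opening: 0.0064
[0.55286081 0.30073592 0.08099014] [[ 0.006  0.064  0.998]
 [ 0.003  0.998 -0.064]
 [-1.     0.003  0.005]] 86.32983048145189 [10.66698126  3.78420327 -9.64296898] [ 0.59386239 -1.75048386 -0.20535721]
```

```bash
python3 -m crank '[[0.25,[0,0,0],0],[0.25,[0,0,0],0],[0.25,[0,0,0],0],[0.25,[-4,0,0],0],[0.25,[-8,0,0],8],[0.35,[-8,-5,-0.2],16],[0.35,[-8,-10,-0.2],24],[0.35,[-8,-13.8,-0.2],32],[0.35,[-8,-13.8,-0.2],40],[0.35,[-8,-13.8,-0.2],48],[0.35,[-8,-13.8,-0.2],56],[0.35,[-8,-13.8,-0.2],64],[0.35,[-8,-13.8,-0.2],72],[0.35,[-8,-13.8,-0.2],80],[0.35,[-8,-13.8,-0.2],88],[0.35,[-8,-13.8,-0.2],91],[0.35,[-8,-13.8,-0.2],91],[0.35,[-8,-13.8,-0.2],91]]'
python3 - <<'E'
from h import *
o=arm.observe();m=R.from_euler('xyz',o['ee_rot']).as_matrix();print(o['tool_pos'],m.round(3),np.degrees(np.arctan2(m[1,1],m[0,1])),o['joint_pos'][5])
C,im=pic('wrist','w7.png')
E
```

```text
t: 18.85
tool_pos: [0.54, 0.1624, 0.1614]
ee_rot: [-1.874, 1.571, 2.759]
wrist_force: [0.5, -0.3, 0.7]
opening: 0.0298
[0.54004102 0.16243162 0.16141758] [[-0.     0.997 -0.079]
 [ 0.    -0.079 -0.997]
 [-1.    -0.    -0.   ]] -4.529139818273162 0.239181436609323
```

View pics/w7.png

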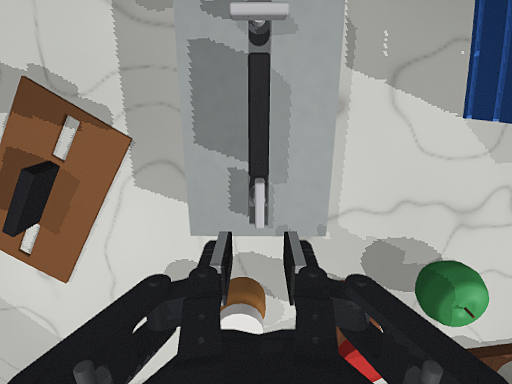

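Button a is now crosswise at (259,11), and b is still in line at (260,203). Now b.

```bash
python3 -m crank '[[0.35,[4,0,0],0],[0.35,[8,0,0],0],[0.35,[8,0,0],0],[0.35,[8,0,0],0],[0.0,[8,0,0],0],[0.0,[8,0,0],0],[0.0,[8,0,0],0],[0.0,[8,0,0],0],[0.0,[8,0,0],0]]'; python3 -m crank '[[0,[0,0,0],-8],[0,[0,0,0],-16],[0,[0,0,0],-24],[0,[0,0,0],-32],[0,[0,0,0],-40],[0,[0,0,0],-48],[0,[0,0,0],-56],[0,[0,0,0],-64],[0,[0,0,0],-72],[0,[0,0,0],-80],[0,[0,0,0],-88],[0,[0,0,0],-91],[0,[0,0,0],-91],[0,[0,0,0],-91]]'; python3 -c "
from h import *
o=arm.observe();m=R.from_euler('xyz',o['ee_rot']).as_matrix();print(np.degrees(np.arctan2(m[1,1],m[0,1])),o['ft_torque'])"
python3 -m crank '[[0.25,[0,0,0],0],[0.25,[0,0,0],0],[0.25,[0,0,0],0],[0.25,[-5,0,0],0],[0.25,[-10,0,0],0],[0.25,[-15,0,0],0],[0.25,[-17,0,-4],0],[0.25,[-17,0,-7],0],[0.25,[-17,0,-7],0],[0.25,[-17,0,-7],0]]'
python3 - <<'E'
from h import *
C,im=pic('wrist','w8.png'); pic('top','t8.png')
cv2.imwrite('pics/v8.png',np.vstack([im[:300,:,::-1],cv2.resize(cv2.imread('pics/t8.png')[100:260,100:400],(512,273))]))
E
```

```text
t: 19.8
tool_pos: [0.5412, 0.1623, 0.0818]
ee_rot: [1.657, 1.568, 0.006]
wrist_force: [5.4, -0.4, -2.7]
opening: 0.0064
t: 21.2
tool_pos: [0.5403, 0.1615, 0.0817]
ee_rot: [-1.591, 1.569, -1.655]
wrist_force: [1.3, -5.9, 2.5]
opening: 0.0066
86.31284934469905 [-0.9542129  -0.09809228 -0.17663245]
t: 22.2
tool_pos: [0.47, 0.1671, 0.2512]
ee_rot: [0.801, 1.57, 0.739]
wrist_force: [0.3, -0.1, -0.5]
opening: 0.0214
```

View pics/v8.png

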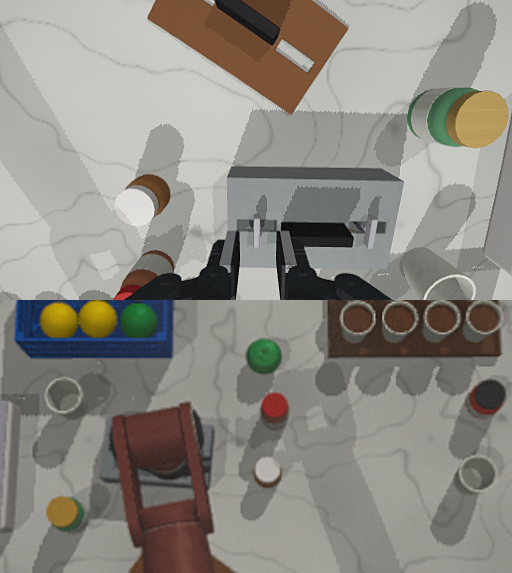

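Both bars stand crosswise, at (257,232) and (370,233), and the jars, cups and apple are standing. A last angle check, then hand in.

Run:
```python
from h import *
im=cv2.imread('pics/w8.png')[:,:,::-1].copy(); C=cal('wrist')
for lo in(165,185):
  bars(C,im,[(249,212),(266,212),(266,250),(249,250)],lo); bars(C,im,[(361,214),(381,214),(381,252),(361,252)],lo)
a,b=[cv2.imread(f'pics/{n}.png').astype(int) for n in('top0','t8')]
T=cal('top')
d=(abs(a-b).max(2)>50).astype(np.uint8); d=cv2.morphologyEx(d,cv2.MORPH_OPEN,np.ones((3,3)))
for n,p in dict(tall=(.626,-.006,.1),short=(.502,.01,.062),jarL=(.417,.401,.09),cupL=(.652,.415,.085),jarR=(.648,-.431,.09),cupR=(.488,-.4,.085),apple=(.745,.015,.05)).items():
  u,v=proj(T,[p])[0].astype(int); print(n,(u,v),'changed px',d[v-10:v+10,u-10:u+10].sum())
```

```text
[256. 233.] c [540.7 161.4] size [ 5.9 37. ] ang 176.2
[372. 234.] c [551.3 299.7] size [ 6.3 37.5] ang 175.8
tall (np.int64(260), np.int64(161)) changed px 0
short (np.int64(256), np.int64(199)) changed px 0
jarL (np.int64(137), np.int64(224)) changed px 0
cupL (np.int64(136), np.int64(155)) changed px 0
jarR (np.int64(386), np.int64(155)) changed px 0
cupR (np.int64(379), np.int64(202)) changed px 0
apple (np.int64(254), np.int64(132)) changed px 0
```

```bash
python3 -c "
from plant import arm
print(arm.hand_in())"
```

```text
the job is handed in; nothing more can be done
None
```

The change box is closed and locked, and I handed the job in at about 22 s on the robot's clock. I turned both buttons in line, laid the grey lid (not the brown look-alike) flat on the rim with both T-heads through its slots, then turned both buttons to their crosswise stops.

- **Lock:** in the last wrist picture, bar a measured 175.8° and bar b 176.2°. The box's length lies at about 85.4°, so both are about 90° across it.
- **Lid:** it looked flat with its edges over the box's edges once it was set down. In the final picture it was still in place, partly hidden by the gripper.
- **Jars, cups and apple:** the top picture showed no change around any of them from start to finish.
- **Forces:** wrist force readings stayed below about 15 N, but I only read it at the end of each move.
- **Disagreement:** my first top-view estimate of the box centre was 4–6 mm off the wrist-camera one; I used the wrist values. No check failed.

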